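# Put the dough sheeter back into service: third gap setting, guard down

### The job

The little dough sheeter on the bench has been wiped down and left with its rollers wide open and its left finger guard tipped up. Make it ready for pan bases: put the gap lever into the third notch, counted from the wide-open (left) end, with its sprung pin dropped fully home so that the lever is locked, and lower the left finger guard all the way down. Do not disturb the flour dredger, the pizza wheel or the oil bottle.

Things in the scene. Friction and masses are not known exactly. Their poses are not given: they have to be found in the camera images.
- sheeter: Bench dough sheeter, bare steel, fixed: head 170 x 150 mm, flat top 175 mm high; two white rollers lie along its x; a white belt table 80 mm high to the left and right (500 mm over both, 146 mm deep). Origin: on the worktop under the middle of the head; x points away from the robot, y left along the tables, z up. Its lever side (front cheek, x = -85 mm) faces the robot.
- gap_lever (a joint): Gap lever on the side facing the robot; swings left and right in the upright plane x = -114 mm of the sheeter, about a shaft along the sheeter's x. Rad: 0 = upright, negative = leaning left (rollers open), positive = right (closed); stops at -0.68 and 0.72. Friction holds it where it is left (about 2 N at the grip). Starts near the left end, its pin resting on the plain rim.
- lever_pivot (a point): Point on the axis of the lever's shaft, in the plane in which the grip's centre swings: at (-114, 0, 115) mm of the sheeter.
- sector_centre (a point): Centre (on the lever's shaft, fixed) of the upright dark steel sector plate behind the lever, rim radius 95 mm. From the left: plain rim, then four square notches 0.28 rad (16 degrees) apart, 11 mm wide, 10 mm deep, nominally at lever angles -0.24, 0.03, 0.31, 0.59 rad. The plate is clamped in slots: on each machine all four stand up to 0.105 rad left or right of nominal; no reading tells it.
- index_pin (a joint): Sprung pin sliding along the lever, T-grip on top, below an 8 mm cross dog that rides on the sector's rim. In m: 0 = fully home in a notch, 0.010 = on the rim between notches, 0.016 = lifted to its stop. The spring presses it down with 4 to 7 N. With the pin in a notch the lever is locked (play about 0.015 rad each way).
- lever_grip (a point): Centre of the black T-grip across the lever's end: a cylinder 24 mm in diameter, 36 mm long along the sheeter's x (flat ends to front and back), on a 9 mm rod: 160 mm from the lever's shaft when the pin is home, 170 mm when it rests on the rim, 176 mm when lifted fully. Pulling the grip away from the shaft, along the lever, lifts the pin.
- finger_guard (a joint): Left finger guard, a frame of steel bars 8 mm thick, 100 mm wide (along the sheeter's x), 120 mm long, hinged at the head's left upper edge. Rad: 0 = fully down on its stop, sloping outward and down at 30 degrees over the left table; 2.1 = upright, near where it starts; 2.3 = rear stop. Its stiff hinge (0.22 N m) stays where it is left. The right guard is alike but fixed down.
- guard_edge (a point): Middle of the left guard's free edge (bar centre), 120 mm from the hinge axis.
- guard_hinge (a point): Middle of the left guard's hinge axis, which runs along the sheeter's x, at (3, 50, 172) mm of the sheeter.
- flour_dredger: Steel flour dredger standing on the worktop left of the sheeter, 112 mm high, 74 mm in diameter, with a side handle; origin at its underside. Bystander.
- pizza_wheel: Pizza wheel with a black handle lying on the worktop in front on the left, 232 x 104 x 36 mm; origin at its underside. Bystander.
- oil_bottle: Squeeze bottle standing on the worktop right of the sheeter, 261 mm high, 62 mm in diameter; origin at its underside. Bystander.

How it is judged:
At the end, for the whole second after the job is handed in: The lever stands in the third notch from the left (between 0.175 and 0.455 rad, where only the third notch can be) with the pin home to within 3 mm, and the left guard is down to within 0.06 rad of its stop (value of joint index_pin below 0.003 m and value of joint gap_lever between 0.175 and 0.455 rad and value of joint finger_guard below 0.06 rad); the robot touches nothing.
It fails at once if the oil bottle was shoved or knocked (moved more than 30 mm) (distance of oil_bottle from where it was at the start of the episode above 0.03 m).
It fails at once if the pizza wheel was shoved or knocked (moved more than 30 mm) (distance of pizza_wheel from where it was at the start of the episode above 0.03 m).
It fails at once if the flour dredger was shoved or knocked (moved more than 30 mm) (distance of flour_dredger from where it was at the start of the episode above 0.03 m).
It also fails if it takes over 72 s, if anything falls off the work surface, if the arm or the gripper's body presses on something with over 40 N, if the wrist force passes 120 N, or if a joint passes its speed limit or range.

### The arm

A 6-joint arm with a two-finger parallel gripper is mounted at the origin on a cart in front of the work surface, level with it; the furniture and walls round the work are solid. World frame = base frame: x ahead of the robot, y to its left, z up, the work surface at z = 0. Lengths are in m, angles in rad, forces in N, time in s.
With the tool pointing down it reaches from about 0.3 to 0.775 m from the base axis. Payload 14.6 kg.
Tool frame: the origin (TCP) lies on the centre line of the jaws, within the pads' length; the fingertips stand 19 mm ahead of it and the grasp point (between the pads) is the TCP; y points along the fingers, x is the direction in which the jaws open and shut, and the axes are right-handed (so a half turn about y gives the same grasp; the last joint's range is limited). The gripper opens to 94 mm and grips with 3 to 60 N. Pads are 16 mm wide; open, the fingers measure 119 mm over their backs; the gripper's body (75 mm by 177 mm) begins 78 mm behind the grasp point.
Start: joints at [1.245, 0.3, 1.521, -0, 1.321, -0.067], TCP at [0.141, 0.532, 0.224] pointing down, gripper open.
Joint ranges: [-3.03, 3.03], [-0.79, 2.21], [0.23, 2.52], [-1.04, 4.18], [0, 3.07], [-2.55, 2.55]. Speed limits (rad/s): [2.22, 2.22, 2.57, 3.14, 3.14, 3.14].

### API

Orientations are given as [roll, pitch, yaw] about the fixed x, y, z axes, in that order (R = Rz(yaw) Ry(pitch) Rx(roll)).
In Python, from station import ctrl, optics gives the robot as it stands.
- The arm moves only by the tool jog_arm, never from a script. Its argument "targets" is a list of rows, each a list of 3 entries, a list of its own where there are three numbers: the finger opening in cm, from 0 to 9.4, then the shift along the tool's x, y, z in cm, then the turn about the tool's y in rad. A call has 1 to 10 rows; each row is the pose to reach, as a shift and turn from the pose commanded when the call began, along the tool's axes at that moment; what a row does not reach only later rows make up. A row lasts 1/10 s, in which the tool goes at most 50 mm and 8.59 degrees, less where a joint would pass 70% of its speed; a pose out of reach is approached as far as the arm can. A call with a gripper value outside its range is refused whole. The fingers move at their own pace and stop on an object; "grip_force" is the grip in N (left out, the last holds). Time passes only in rows, so rows that repeat a pose let the fingers close. It gives the time, the measured TCP pose, the force and the opening at its end, in the units of the state.
- ctrl.get_obs(): the state, without advancing time (a new reading comes with each control period).
- optics.camera(name): name is "scene" or "top"; returns a dict with "img" (400x640x3 uint8, red, green, blue), "range_z" (400x640 float32, m along the optical axis (not along the pixel's ray), 0 where there is no reading), "camera_matrix" (3x3 intrinsics, pixels), "world_to_cam" (4x4, takes a point from world to camera coordinates). Camera axes: x right, y up, looking along -z (the intrinsics and any distortion apply to the point x, -y, -z); pixel columns grow to the right and rows downward; lengths in m; the calibration is good to about 2 mm. A picture is of the moment at which its call begins.
- ctrl.hand_in(): hands the job in, once; it reports no verdict.
The state is a dict: "time_s": time; "qpos": joint angles; "joint_vel": joint speeds; "tau": joint torques, N m; "ee_pos": TCP position; "eef_rot": TCP orientation; "force": force on the tool from outside, world axes, zero at the start; "moment": the same for the moment, N m; "grip_width": finger opening in m.
Only numpy, scipy, OpenCV 4.12 (cv2) and the standard library are available. Lean on these libraries where they do the work, as an engineer would, in place of code of your own. Each camera call takes 0.05 s, during which the arm holds its last target. There are 200 camera calls.

## Working session

There is one attempt and no reset: what is moved stays moved. The work goes in short steps, Python scripts to look and compute and a tool call to move; the robot and the scene stay as the last step left them, time stands still between calls to the robot, and variables do not carry over. Pictures are saved under pics/ and viewed, about 8 in all and at most 12, crops included, and the job is handed in when it is done.

Besides the shell and the picture viewer there is one more tool, called after "Request:" as name(argument=value, ...) on one line, values as JSON. jog_arm: Moves the arm, as the interface text tells. Its arguments: {"type":"object","properties":{"targets":{"type":"array","items":{"type":"array"}},"grip_force":{"type":"number"}},"required":["targets"]}

```bash
ls; mkdir -p pics; python3 - <<'E'
from station import ctrl, optics
import cv2,numpy as np,pickle
print(ctrl.get_obs())
for n in("scene","top"):
    c=optics.camera(n); pickle.dump(c,open(f"{n}0.pkl","wb"))
    cv2.imwrite(f"pics/{n}0.png",c["img"][:,:,::-1]); print(c["camera_matrix"],c["world_to_cam"])
E
```

```text
pics
{'time_s': 0.0, 'qpos': array([ 1.24537358e+00,  3.00502533e-01,  1.52156638e+00,  3.27959488e-06,
        1.32068496e+00, -6.66011590e-02]), 'joint_vel': array([ 3.48652614e-04, -1.13806929e-03,  8.11875880e-05, -5.99589358e-04,
        1.40531826e-03,  1.18965329e-03]), 'tau': array([-7.92906267e-04, -5.31806481e+01, -3.52734804e+01,  7.08226603e-02,
        2.43505149e-02, -1.13238042e-05]), 'ee_pos': array([0.1406964 , 0.53146031, 0.22387529]), 'eef_rot': array([-1.57071588e+00,  1.15844292e-03,  1.31197397e+00]), 'force': array([-0.00456588, -0.12248375,  0.39520241]), 'moment': array([-0.0598018 , -0.0062709 ,  0.00548172]), 'grip_width': 0.09367774916444845}
[[422.54819024   0.         323.8828983 ]
 [  0.         422.54819024 207.88631723]
 [  0.           0.           1.        ]] [[-0.52758745 -0.8494742   0.00671333  0.25820086]
 [ 0.63098382 -0.38657278  0.67262241 -0.40090565]
 [-0.56878019  0.35910314  0.73995542 -1.50302014]
 [ 0.          0.          0.          1.        ]]
[[405.18986964   0.         309.05663626]
 [  0.         405.18986964 200.66130182]
 [  0.           0.           1.        ]] [[-0.01229578 -0.9999136   0.00464772  0.02841293]
 [ 0.97735884 -0.01103628  0.21130051 -0.48848028]
 [-0.21123096  0.00714059  0.97741009 -1.65079071]
 [ 0.          0.          0.          1.        ]]
```

View pics/scene0.png

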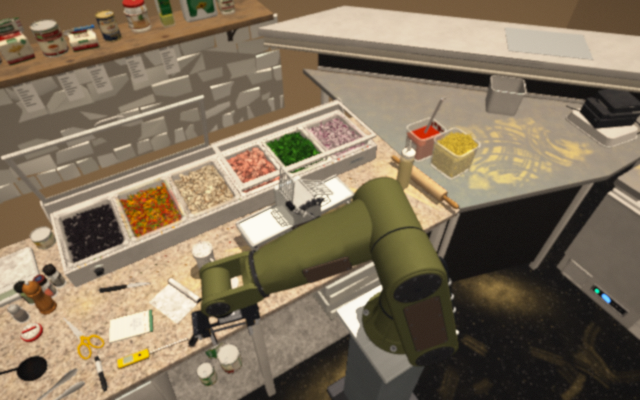

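View pics/top0.png

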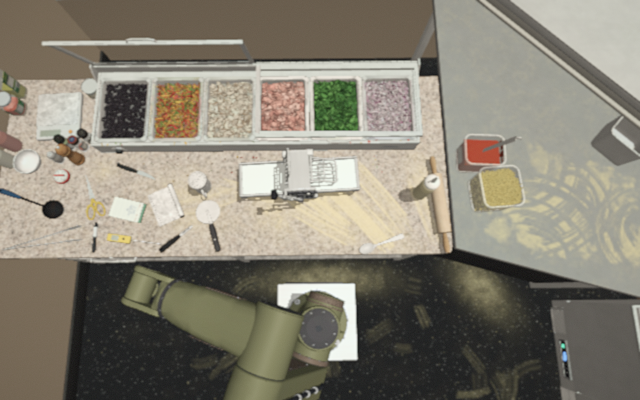

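The top view shows the sheeter at about (299,178): white tables run (240..357, 160..195) and the black grip is near (283,190). Next I'll measure it from the depth data and look at enlarged crops.

```bash
cat > h.py <<'E'
import numpy as np,cv2,pickle
def cloud(c):
    K,T,z=c["camera_matrix"],c["world_to_cam"],c["range_z"]
    v,u=np.mgrid[:z.shape[0],:z.shape[1]]
    p=np.stack([(u-K[0,2])/K[0,0]*z,-(v-K[1,2])/K[1,1]*z,-z],-1)
    return (p-T[:3,3])@T[:3,:3]
def pix(c,p):
    K,T=c["camera_matrix"],c["world_to_cam"]
    q=np.atleast_2d(p)@T[:3,:3].T+T[:3,3]
    return np.c_[K[0,0]*q[:,0]/-q[:,2]+K[0,2],K[1,1]*q[:,1]/q[:,2]+K[1,2]]
def crop(c,f,x0,y0,w,h,s): cv2.imwrite(f,cv2.resize(c["img"][y0:y0+h,x0:x0+w,::-1],None,fx=s,fy=s,interpolation=cv2.INTER_CUBIC))
E
python3 - <<'E'
from h import *
cs={n:pickle.load(open(n+"0.pkl","rb")) for n in("scene","top")}
t=crop(cs["top"],"pics/t1.png",225,135,150,80,5); crop(cs["scene"],"pics/s1.png",220,155,150,110,5)
P=cloud(cs["top"]); b=P[140:215,225:370]
img=cs["top"]["img"][140:215,225:370].astype(int)
m=(abs(b[...,2]-.08)<.012)&(img.min(-1)>150)
pts=b[m]; print("table",m.sum(),pts.mean(0),cv2.minAreaRect((pts[:,:2]*1000).astype(np.float32)))
m=(abs(b[...,2]-.175)<.01); pts=b[m]; print("head",m.sum(),np.median(pts,0),cv2.minAreaRect((pts[:,:2]*1000).astype(np.float32)),np.percentile(pts,[5,95],axis=0))
m=(b[...,2]>.2); pts=b[m]; 
for p,(v,u) in zip(pts,np.argwhere(m)): print(u+225,v+140,p.round(3)) if (u+v)%3==0 else 0
print("rail",P[100:160:4,300].round(3))
E
```

```text
table 2720 [0.588613   0.07321964 0.07767843] ((621.6116943359375, 64.03289794921875), (224.5083465576172, 505.8562927246094), 1.2083882093429565)
head 1076 [0.58189108 0.0576111  0.17489135] ((595.8391723632812, -4.8564605712890625), (202.3627166748047, 287.7720947265625), 13.962760925292969) [[0.50580802 0.00763913 0.16806919]
 [0.66431029 0.11291207 0.18134815]]
359 141 [0.129 0.035 1.717]
288 149 [0.633 0.1   0.294]
287 150 [0.629 0.103 0.294]
286 151 [0.639 0.109 0.254]
289 151 [0.624 0.096 0.296]
288 152 [0.622 0.1   0.292]
312 152 [0.129 0.035 1.717]
348 152 [0.129 0.035 1.717]
287 153 [0.634 0.106 0.246]
286 154 [0.634 0.11  0.233]
289 154 [0.612 0.096 0.296]
288 155 [0.61  0.1   0.292]
287 156 [0.62  0.106 0.251]
289 157 [0.601 0.096 0.297]
343 157 [0.129 0.035 1.717]
288 158 [0.596 0.1   0.299]
287 159 [0.606 0.105 0.258]
286 160 [0.619 0.112 0.204]
289 160 [0.589 0.096 0.297]
331 160 [0.129 0.035 1.717]
288 161 [0.586 0.1   0.296]
284 162 [0.129 0.035 1.717]
287 162 [0.601 0.106 0.236]
286 163 [0.605 0.111 0.211]
289 163 [0.58  0.096 0.291]
313 163 [0.129 0.035 1.717]
288 
[... 1604 characters left out ...]
72 0.122 0.217]
286 196 [0.474 0.112 0.208]
273 197 [0.457 0.156 0.268]
276 197 [0.458 0.145 0.264]
282 197 [0.469 0.126 0.216]
285 197 [0.469 0.115 0.214]
272 198 [0.455 0.16  0.263]
275 198 [0.453 0.149 0.271]
281 198 [0.467 0.131 0.208]
284 198 [0.466 0.119 0.209]
274 199 [0.454 0.154 0.251]
350 207 [0.129 0.035 1.717]
283 208 [0.129 0.035 1.717]
308 213 [0.129 0.035 1.717]
rail [[0.924 0.057 0.098]
 [0.905 0.057 0.099]
 [0.884 0.057 0.103]
 [0.865 0.057 0.106]
 [0.85  0.057 0.099]
 [0.825 0.057 0.113]
 [0.812 0.057 0.101]
 [0.798 0.058 0.092]
 [0.752 0.057 0.162]
 [0.733 0.057 0.165]
 [0.738 0.058 0.107]
 [0.725 0.058 0.094]
 [0.725 0.059 0.045]
 [0.662 0.057 0.174]
 [0.646 0.057 0.171]]
```

View pics/t1.png

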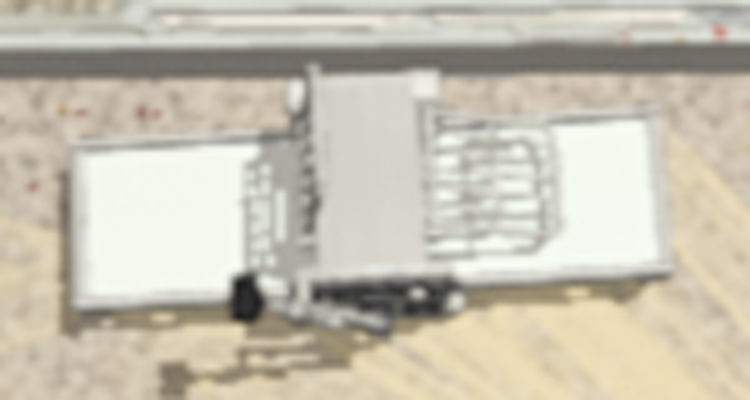

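View pics/s1.png

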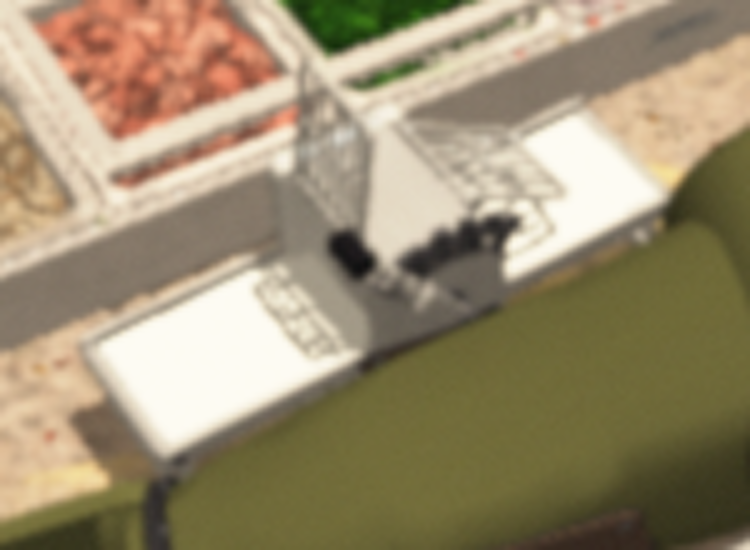

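The crops show the grip at top px (274,194) and the guard upright at column ~288. The tables are tilted a few degrees. Now I'll compute the pose.

```bash
cat >> h.py <<'E'
def ray(c,u,v,z):
    K,T=c["camera_matrix"],c["world_to_cam"]; R=T[:3,:3]; o=-R.T@T[:3,3]
    d=R.T@np.array([(u-K[0,2])/K[0,0],-(v-K[1,2])/K[1,1],-1.]); return o+d*(z-o[2])/d[2]
E
python3 - <<'E'
from h import *
c=pickle.load(open("top0.pkl","rb")); P=cloud(c)
k=lambda m:[np.array(x) for x in m]
corn=[(70,145),(72,308),(668,270),(655,110)]
W=np.array([ray(c,225+(x+.5)/5-.5,135+(y+.5)/5-.5,.08)[:2] for x,y in corn]); print(W.round(4))
print("len",np.linalg.norm(W[0]-W[3]),np.linalg.norm(W[1]-W[2]),"dep",np.linalg.norm(W[0]-W[1]),np.linalg.norm(W[2]-W[3]))
# robust: white belt mask, per side rectangles + head top
img=c["img"].astype(int); sub=np.zeros((400,640),bool); sub[150:205,230:365]=1
m=sub&(abs(P[...,2]-.08)<.015)&(P[...,0]>.45)
cs,_=cv2.findContours(m.astype(np.uint8),0,2)
big=np.vstack([x for x in cs if len(x)>15])[:,0]
w=np.array([ray(c,u,v,.08)[:2] for u,v in big])*1000; r=cv2.minAreaRect(w.astype(np.float32)); print("table rect",r)
y=np.radians(np.mean([np.degrees(np.arctan2(-(W[0]-W[3])[0],(W[0]-W[3])[1])),np.degrees(np.arctan2(-(W[1]-W[2])[0],(W[1]-W[2])[1]))]))
m=sub&(abs(P[...,2]-.175)<.008)&(P[...,0]>.5)&(P[...,0]<.7)
m=cv2.morphologyEx(m.astype(np.uint8),cv2.MORPH_OPEN,np.ones((5,5)))
x=cv2.findContours(m,0,2)[0]; x=max(x,key=cv2.contourArea)[:,0]
w=np.array([ray(c,u,v,.175)[:2] for u,v in x])*1000; print("head rect",cv2.minAreaRect(w.astype(np.float32)))
print("yaw",y,"centre",W.mean(0))
# guard bar plane yaw, from top edge points
g=sub&(abs(P[...,2]-.292)<.008)&(P[...,0]>.53)
gp=P[g]; print("guard edge",len(gp),gp.mean(0),np.polyfit(gp[:,0],gp[:,1],1), gp[:,0].min(),gp[:,0].max())
b=sub&(img.max(-1)<70)&(P[...,2]>.235)&(P[...,0]<.5); q=P[b]; print("grip",len(q),q.mean(0),q.min(0),q.max(0))
cy=[P[v,u].round(3) for u,v in((197,180),(210,210),(426,187))]; print(cy)
E
```

```text
[[ 0.6458  0.3176]
 [ 0.5049  0.3126]
 [ 0.5318 -0.1823]
 [ 0.6714 -0.1766]]
len 0.4948737623449358 0.4955709670003065 dep 0.14098352620798726 0.13971375197806538
table rect ((589.3961181640625, 63.35050964355469), (153.13438415527344, 500.6329650878906), 3.065148115158081)
head rect ((589.6282958984375, 55.745994567871094), (90.64447021484375, 160.60426330566406), 89.3611068725586)
yaw 0.052988575688280894 centre [0.58848282 0.06784014]
guard edge 54 [0.58400938 0.09770238 0.29315959] [0.03812117 0.07543926] 0.5425036694642277 0.6303777452330573
grip 39 [0.46725136 0.15348586 0.26549936] [0.45275518 0.14214824 0.25929228] [0.4830094  0.16408984 0.27212591]
[array([0.567, 0.48 , 0.115]), array([0.463, 0.449, 0.001]), array([ 0.513, -0.438,  0.17 ])]
```

```bash
cat >> h.py <<'E'
from scipy.spatial.transform import Rotation as Ro
YAW=.053; C=np.array([.589,.0655])
def S(x,y,z):  # sheeter mm -> world
    c,s=np.cos(YAW),np.sin(YAW); return np.array([C[0]+(c*x-s*y)/1e3,C[1]+(s*x+c*y)/1e3,z/1e3])
def G(a,r): return S(-114,-r*np.sin(a),115+r*np.cos(a))
def sh(w,yaw=YAW):
    from station import ctrl
    o=ctrl.get_obs(); R=Ro.from_euler('xyz',o["eef_rot"]).as_matrix()
    return (R.T@(np.asarray(w)-o["ee_pos"])*100).round(2), round(float(np.arctan2(R[1,0],R[0,0])-yaw),3)
E
python3 - <<'E'
from h import *
print(G(-.586,170),G(-.586,160))
for z in (.34,.258): print(sh((.4685,.1535,z)))
E
```

```text
[0.47017958 0.15334439 0.25663711] [0.47047255 0.14782183 0.24830552]
(array([-28.16, -11.58, -41.36]), 1.259)
(array([-28.15,  -3.38, -41.36]), 1.259)
```

Request:
jog_arm(targets=[[6,[0,-5,0],0],[6,[0,-10,0],0.1],[6,[-3,-11.6,-4.2],0.24],[6,[-5.6,-11.6,-8.3],0.38],[6,[-8.5,-11.6,-12.4],0.52],[6,[-11.3,-11.6,-16.5],0.66],[6,[-14.1,-11.6,-20.7],0.8],[6,[-16.9,-11.6,-24.8],0.94],[6,[-19.7,-11.6,-29],1.08],[6,[-22.5,-11.6,-33.1],1.2]], grip_force=40)

```text
time_s: 1.1
ee_pos: [0.4024, 0.2295, 0.3404]
eef_rot: [-1.571, 0.0, 0.106]
force: [0.7, 0.8, -0.1]
grip_width: 0.0599
```

```bash
python3 - <<'E'
from h import *
for z in (.34,.258): print(sh((.4685,.1535,z)))
E
```

```text
(array([ 5.77,  0.04, -8.26]), 0.053)
(array([ 5.77,  8.24, -8.26]), 0.053)
```

Request:
jog_arm(targets=[[6,[2.9,0,-4.1],0.05],[6,[5.8,0,-8.2],0.05],[6,[5.8,0,-8.2],0.05],[6,[5.8,0,-8.2],0.05]])

```text
time_s: 1.5
ee_pos: [0.4685, 0.1557, 0.3399]
eef_rot: [-1.571, 0.001, 0.06]
force: [0.1, 0.2, -0.2]
grip_width: 0.0601
```

```bash
python3 - <<'E'
from h import *
from station import optics
for n in("scene","top"):
    c=optics.camera(n); pickle.dump(c,open(n+"1.pkl","wb"))
crop(c,"pics/t2.png",245,135,90,80,7)
c=pickle.load(open("scene1.pkl","rb")); u,v=pix(c,[.4685,.1535,.257])[0]; print(u,v)
crop(c,"pics/s2.png",int(u)-50,int(v)-40,100,80,7)
a=cv2.imread("pics/t2.png");b=cv2.imread("pics/s2.png"); 
cv2.imwrite("pics/b2.png",cv2.resize(np.hstack([a,b]),(798,336)))
for z in (.34,.258): print(sh((.4685,.1535,z)))
E
```

```text
291.269283658163 205.603278479697
(array([ 0.05,  0.04, -0.36]), 0.01)
(array([ 0.05,  8.24, -0.36]), 0.01)
```

View pics/b2.png

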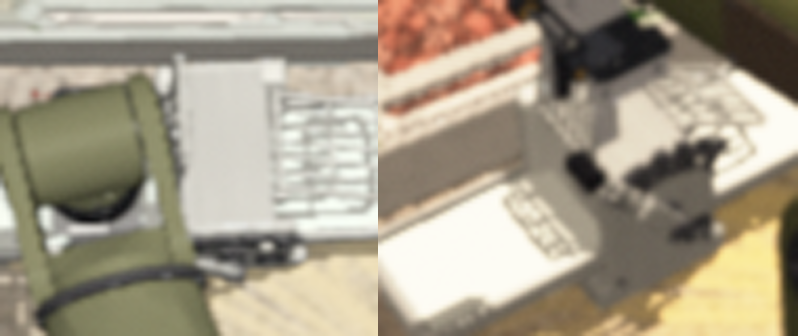

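Scene crop: the black grip is at about px (290,206), where I predicted (291,206), and the sector's notches are visible to its right. Descending onto the grip now.

Request:
jog_arm(targets=[[6,[0,3,-0.3],0],[6,[0,6,-0.3],0],[6,[0,8.2,-0.3],0],[6,[0,8.2,-0.3],0],[3,[0,8.2,-0.3],0],[3,[0,8.2,-0.3],0],[3,[0,8.2,-0.3],0],[3,[0,8.2,-0.3],0],[3,[0,8.2,-0.3],0]])

```text
time_s: 2.5
ee_pos: [0.4713, 0.1537, 0.2602]
eef_rot: [-1.57, -0.009, 0.061]
force: [24.5, 2.8, -3.7]
grip_width: 0.0357
```

```bash
python3 - <<'E'
from h import *
from station import ctrl
o=ctrl.get_obs(); print(o["ee_pos"],o["force"],o["moment"],o["grip_width"])
p=o["ee_pos"]; piv=S(-114,0,115)
d=np.array([-np.sin(YAW),np.cos(YAW)]); yy=(p-piv)[:2]@d; print("lever y,z",yy,p[2]-.115,"ang",np.arctan2(-yy,p[2]-.115),"r",np.hypot(yy,p[2]-.115))
a0=np.arctan2(-yy,p[2]-.115)
for a,r in [(a0,171),(a0,174),(a0,175)]+[(a,175) for a in np.arange(-.5,.2,.1)]+[(.165,175)]: print(round(a,2),r,sh(p+G(a,r)-G(-.586,170)),sh(G(a,r)))
E
```

```text
[0.47130554 0.15365559 0.26018501] [24.53686732  2.80763039 -3.70669434] [ 0.41375863 -3.78308187 -0.12513882] 0.035724016456080275
lever y,z 0.09426669474455497 0.145185006290748 ang -0.5758736214463874 r 0.17310371396855598
-0.58 171 (array([ 0.  , -0.18, -0.09]), 0.008) (array([-0.12,  0.18, -0.11]), 0.008)
-0.58 174 (array([ 0.  , -0.43,  0.07]), 0.008) (array([-0.11, -0.08,  0.05]), 0.008)
-0.58 175 (array([ 0.01, -0.51,  0.13]), 0.008) (array([-0.11, -0.16,  0.1 ]), 0.008)
-0.5 175 (array([ 0.  , -1.2 , -1.01]), 0.008) (array([-0.12, -0.84, -1.03]), 0.008)
-0.4 175 (array([-0.  , -1.96, -2.58]), 0.008) (array([-0.12, -1.6 , -2.61]), 0.008)
-0.3 175 (array([-0.01, -2.56, -4.23]), 0.008) (array([-0.13, -2.21, -4.25]), 0.008)
-0.2 175 (array([-0.02, -2.99, -5.92]), 0.008) (array([-0.14, -2.64, -5.95]), 0.008)
-0.1 175 (array([-0.03, -3.26, -7.65]), 0.008) (array([-0.15, -2.9 , -7.68]), 0.008)
-0.0 175 (array([-0.05, -3.35, -9.4 ]), 0.008) (array([-0.17, -2.99, -9.42]), 0.008)
0.1 175 (array([ -0.06,  -3.26, -11.15]), 0.008) (array([ -0.18,  -2.91, -11.17]), 0.008)
0.17 175 (array([ -0.07,  -3.11, -12.27]), 0.008) (array([ -0.19,  -2.76, -12.3 ]), 0.008)
```

Request:
jog_arm(targets=[[3,[0.28,0,0],0],[3,[0.28,0,0],0],[3,[0.28,0,0],0]])

```text
time_s: 2.8
ee_pos: [0.4721, 0.1538, 0.2599]
eef_rot: [-1.57, -0.004, 0.062]
force: [5.7, 0.8, 5.2]
grip_width: 0.0358
```

Request:
jog_arm(targets=[[3,[0,-0.2,0.14],0],[3,[0,-0.42,0.27],0],[3,[0,-0.42,0.27],0],[3,[0,-0.42,0.27],0]])

```text
time_s: 3.2
ee_pos: [0.4719, 0.1559, 0.2629]
eef_rot: [-1.572, -0.003, 0.061]
force: [9.6, -3.3, -5.7]
grip_width: 0.0353
```

```bash
python3 - <<'E'
from h import *
from station import ctrl
p=ctrl.get_obs()["ee_pos"]
for a in np.arange(-.54,.19,.05): print(round(a,2),sh(p+G(a,173.7)-G(-.583,173.7))[0])
E
```

```text
-0.54 [-0.   -0.4  -0.63]
-0.49 [-0.01 -0.82 -1.39]
-0.44 [-0.02 -1.21 -2.16]
-0.39 [-0.02 -1.56 -2.96]
-0.34 [-0.03 -1.87 -3.77]
-0.29 [-0.03 -2.14 -4.6 ]
-0.24 [-0.04 -2.37 -5.44]
-0.19 [-0.05 -2.55 -6.28]
-0.14 [-0.05 -2.69 -7.14]
-0.09 [-0.06 -2.79 -8.  ]
-0.04 [-0.07 -2.85 -8.87]
0.01 [-0.07 -2.86 -9.74]
0.06 [ -0.08  -2.83 -10.61]
0.11 [ -0.09  -2.76 -11.47]
0.16 [ -0.1   -2.64 -12.33]
```

Request:
jog_arm(targets=[[3,[0,-0.4,-0.63],0],[3,[0,-0.82,-1.39],0],[3,[0,-1.21,-2.16],0],[3,[0,-1.21,-2.16],0]])

```text
time_s: 3.6
ee_pos: [0.4731, 0.1341, 0.2751]
eef_rot: [-1.571, -0.002, 0.061]
force: [9.0, -1.3, -5.9]
grip_width: 0.0355
```

Request:
jog_arm(targets=[[3,[0,-0.35,-0.8],0],[3,[0,-0.66,-1.61],0],[3,[0,-0.93,-2.44],0],[3,[0,-1.16,-3.28],0],[3,[0,-1.16,-3.28],0]])

```text
time_s: 4.1
ee_pos: [0.4749, 0.1014, 0.2865]
eef_rot: [-1.571, -0.001, 0.061]
force: [7.3, -1.0, -6.5]
grip_width: 0.0357
```

Request:
jog_arm(targets=[[3,[0,-0.18,-0.84],0],[3,[0,-0.32,-1.7],0],[3,[0,-0.42,-2.56],0],[3,[0,-0.48,-3.43],0],[3,[0,-0.48,-3.43],0]])

```text
time_s: 4.6
ee_pos: [0.4768, 0.0674, 0.2911]
eef_rot: [-1.57, -0.0, 0.062]
force: [5.6, 0.1, -6.4]
grip_width: 0.0353
```

Request:
jog_arm(targets=[[3,[0,-0.01,-0.87],0],[3,[0,0.02,-1.74],0],[3,[0,0.09,-2.6],0],[3,[0,0.21,-3.46],0],[3,[0,0.21,-3.46],0]])

```text
time_s: 5.1
ee_pos: [0.4787, 0.0331, 0.2893]
eef_rot: [-1.57, -0.0, 0.062]
force: [0.1, 1.7, -1.2]
grip_width: 0.0359
```

```bash
python3 - <<'E'
from h import *
from station import ctrl,optics
p=ctrl.get_obs()["ee_pos"]; piv=S(-114,0,115); d=np.array([-np.sin(YAW),np.cos(YAW)]); yy=(p-piv)[:2]@d
print(p,np.arctan2(-yy,p[2]-.115),np.hypot(yy,p[2]-.115))
c=optics.camera("scene"); pickle.dump(c,open("scene2.pkl","wb"))
u,v=pix(c,S(-114,0,200))[0]; print(u,v); crop(c,"pics/s3.png",int(u)-40,int(v)-35,80,60,10)
for r,col in((95,(0,0,255)),(85,(0,255,0))):
  for a in(-.24,.03,.31,.59): print(r,a,pix(c,S(-105,-r*np.sin(a),115+r*np.cos(a)))[0].round(1)-[int(u)-40,int(v)-35])
E
```

```text
[0.47873754 0.03307364 0.28927226] 0.1511273196800374 0.17628151673431153
312.90902343297483 205.1330056594978
95 -0.24 [34.6 34.9]
95 0.03 [40.2 31.6]
95 0.31 [45.9 29.6]
95 0.59 [51.  29.1]
85 -0.24 [35.2 36.4]
85 0.03 [40.1 33.4]
85 0.31 [45.2 31.6]
85 0.59 [49.8 31.2]
```

View pics/s3.png

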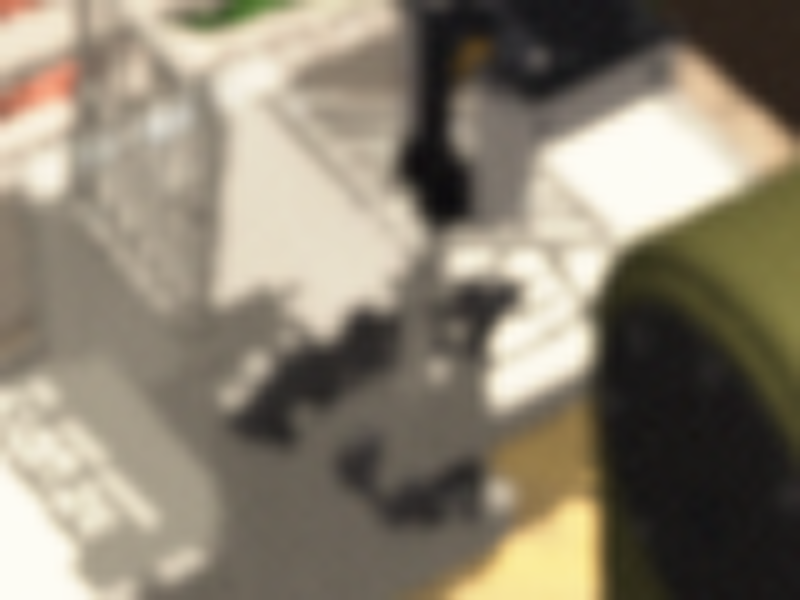

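The sector plate and lever are visible, with the grip at crop (440,190), but the notches are too blurred to count. The radial force has dropped, so I'll probe with a small lift.

Request:
jog_arm(targets=[[3,[0,-0.15,0],0],[3,[0,-0.15,0],0],[3,[0,-0.15,0],0]])

```text
time_s: 5.45
ee_pos: [0.4787, 0.0333, 0.2904]
eef_rot: [-1.571, 0.0, 0.062]
force: [3.4, 0.2, -6.3]
grip_width: 0.0357
```

Request:
jog_arm(targets=[[3,[0,-0.05,-0.35],0],[3,[0,0,-0.7],0],[3,[0,0,-0.7],0],[3,[0,0,-0.7],0]])

```text
time_s: 5.85
ee_pos: [0.4791, 0.0263, 0.2904]
eef_rot: [-1.571, 0.0, 0.062]
force: [2.2, 2.1, -6.3]
grip_width: 0.0356
```

Request:
jog_arm(targets=[[6,[0,0,0],0],[6,[0,0,0],0],[6,[0,0,0],0],[6,[0,-4.5,0],0],[0,[0,-4.5,4.4],0],[0,[0,-4.5,4.4],0],[0,[0,-4.5,4.4],0],[0,[0,0,4.4],0],[0,[0,0,4.4],0],[0,[0,0,4.4],0]])

```text
time_s: 6.85
ee_pos: [0.4764, 0.0694, 0.2911]
eef_rot: [-1.571, 0.001, 0.061]
force: [-0.3, 0.5, 0.8]
grip_width: 0.0155
```

```bash
python3 - <<'E'
from h import *
from station import ctrl,optics
print(ctrl.get_obs()["ee_pos"])
c=optics.camera("scene"); pickle.dump(c,open("scene3.pkl","wb"))
u,v=pix(c,S(-114,0,200))[0]; a=c["img"][int(v)-35:int(v)+25,int(u)-40:int(u)+40,::-1]; cv2.imwrite("pics/s4.png",cv2.resize(a,None,fx=10,fy=10,interpolation=cv2.INTER_CUBIC))
P=cloud(c); 
# head top and table extents from scene depth, in sheeter frame
d=np.array([-np.sin(YAW),np.cos(YAW)]); e=np.array([np.cos(YAW),np.sin(YAW)])
q=P[100:300,150:450].reshape(-1,3); q=q[(q[:,0]>.4)&(q[:,0]<.75)&(abs(q[:,1])<.4)]; X=(q[:,:2]-C)@e*1e3; Y=(q[:,:2]-C)@d*1e3
m=(abs(q[:,2]-.08)<.008)&(abs(X)<60); print("table Y",np.percentile(Y[m],[0.5,1,99,99.5]))
m=(abs(q[:,2]-.175)<.006)&(X<60)&(X>-70); print("headtop Y",np.percentile(Y[m],[1,3,50,97,99]),"X of head");
m=(q[:,2]<.16)&(q[:,2]>.1)&(abs(X)<60); print("left face Y",np.percentile(Y[m],[50,80,90,95]))
E
```

```text
[0.47642729 0.06944738 0.29108233]
table Y [-239.54389462 -237.25790423  253.18116971  253.98196362]
headtop Y [-49.58859563 -46.8421769    2.64213065  55.7198157   58.07902925] X of head
left face Y [-103.55975899   52.43128968   58.65825839   60.3577521 ]
```

View pics/s4.png

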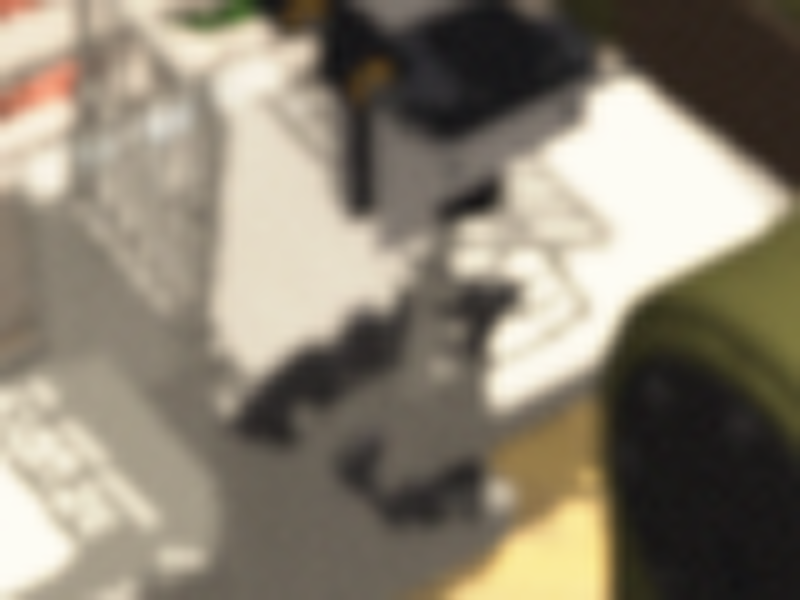

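The fingers are left of the grip, and the grip's end shows at crop (480,195). Poking right slowly.

Request:
jog_arm(targets=[[0,[0,0,-0.6],0],[0,[0,0,-1.2],0],[0,[0,0,-1.6],0],[0,[0,0,-1.8],0],[0,[0,0,-2.0],0],[0,[0,0,-2.2],0],[0,[0,0,-2.4],0],[0,[0,0,-2.6],0],[0,[0,0,-2.6],0]])

```text
time_s: 7.8
ee_pos: [0.478, 0.0438, 0.2904]
eef_rot: [-1.571, 0.001, 0.062]
force: [-0.4, 0.8, -0.6]
grip_width: 0.0004
```

Request:
jog_arm(targets=[[0,[0,0,-0.2],0],[0,[0,0,-0.4],0],[0,[0,0,-0.6],0],[0,[0,0,-0.6],0]])

```text
time_s: 8.2
ee_pos: [0.4784, 0.0379, 0.2905]
eef_rot: [-1.571, 0.0, 0.062]
force: [0.0, 1.6, -1.7]
grip_width: 0.0003
```

Request:
jog_arm(targets=[[0,[0,0,-0.2],0],[0,[0,0,-0.4],0],[0,[0,0,-0.6],0],[0,[0,0,-0.6],0]])

```text
time_s: 8.6
ee_pos: [0.4789, 0.0317, 0.2907]
eef_rot: [-1.571, -0.0, 0.062]
force: [-0.1, -0.1, -0.4]
grip_width: 0.0005
```

Request:
jog_arm(targets=[[0,[0,0,-0.2],0],[0,[0,0,-0.4],0],[0,[0,0,-0.6],0],[0,[0,0,-0.6],0]])

```text
time_s: 9.0
ee_pos: [0.4792, 0.0261, 0.2905]
eef_rot: [-1.57, 0.0, 0.062]
force: [-0.3, 3.5, 0.2]
grip_width: 0.0002
```

Request:
jog_arm(targets=[[0,[0,0,-0.1],0],[0,[0,0,-0.2],0],[0,[0,0,-0.2],0]])

```text
time_s: 9.3
ee_pos: [0.4793, 0.0248, 0.2905]
eef_rot: [-1.569, 0.0, 0.062]
force: [-0.6, 7.7, -0.4]
grip_width: 0.0004
```

The force is rising well above the 2 N lever friction, so it's probably locked. Backing off to look.

Request:
jog_arm(targets=[[0,[0,0,1.5],0],[0,[0,0,4],0],[0,[0,-3,6],0],[0,[0,-7,6],0],[0,[0,-7,6],0]])

```text
time_s: 9.8
ee_pos: [0.4764, 0.0844, 0.3653]
eef_rot: [-1.571, -0.008, 0.063]
force: [-0.2, 0.6, -0.3]
grip_width: 0.0007
```

```bash
python3 - <<'E'
from h import *
from station import ctrl,optics
print(ctrl.get_obs()["ee_pos"])
c=optics.camera("top"); pickle.dump(c,open("top4.pkl","wb"))
P=cloud(c); b=np.zeros((400,640),bool); b[175:215,275:340]=1
m=b&(P[...,2]>.24)&(P[...,2]<.32)&(P[...,0]<.505)&(P[...,1]<.06); print("top grip",m.sum(),P[m].mean(0),P[m].min(0),P[m].max(0)) if m.sum() else 0
c=optics.camera("scene"); pickle.dump(c,open("scene4.pkl","wb"))
u,v=pix(c,S(-114,0,200))[0]; x0,y0=int(u)-40,int(v)-35; a=c["img"][y0:y0+60,x0:x0+80,::-1]; cv2.imwrite("pics/s5.png",cv2.resize(a,None,fx=10,fy=10,interpolation=cv2.INTER_CUBIC))
for A in(.03,.17,.25,.31,.37,.59):print(A,[((pix(c,G(A,r))[0]-[x0,y0]+.5)*10).round() for r in(160,170)])
P=cloud(c); b=np.zeros((400,640),bool); b[y0:y0+60,x0:x0+80]=1
m=b&(P[...,2]>.24)&(P[...,2]<.32)&(P[...,0]<.505)&(P[...,1]<.06); print("scene grip",m.sum(),P[m].mean(0),P[m].min(0),P[m].max(0)) if m.sum() else 0
E
```

```text
[0.47644907 0.08440059 0.36528857]
top grip 56 [0.47744917 0.00289681 0.27378678] [ 0.46027152 -0.00558929  0.25563372] [0.49640494 0.01289651 0.28232037]
0.03 [array([422., 213.]), array([423., 193.])]
0.17 [array([472., 192.]), array([476., 172.])]
0.25 [array([500., 184.]), array([506., 163.])]
0.31 [array([521., 179.]), array([528., 158.])]
0.37 [array([541., 175.]), array([549., 154.])]
0.59 [array([607., 173.]), array([620., 151.])]
scene grip 74 [0.47744986 0.01250005 0.26975053] [ 0.45928386 -0.00186696  0.24125888] [0.49896898 0.02435277 0.28097139]
```

View pics/s5.png

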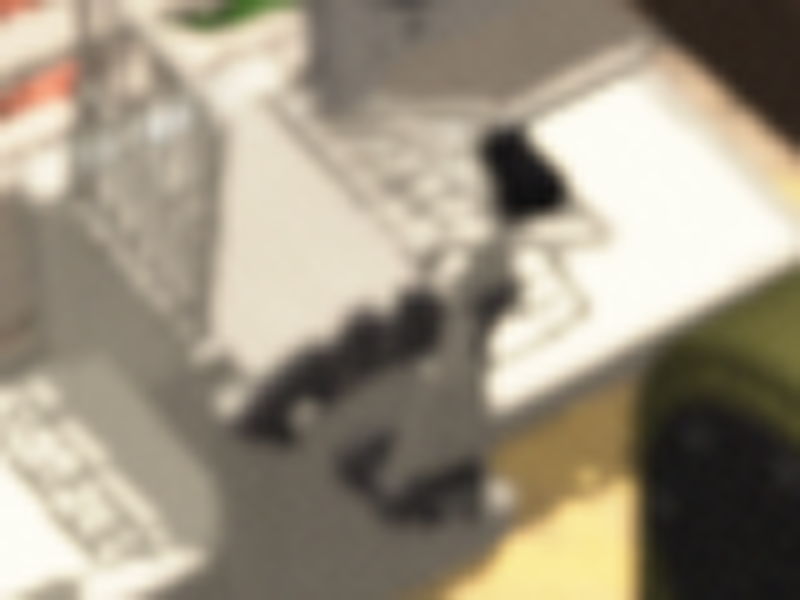

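The grip is at crop (522,172). The prediction for pin home at 0.31 rad is (521,179), and on the rim it would be (528,158). So it looks seated in notch 3. I'll check the grip's height by touching it gently from above.

Request:
jog_arm(targets=[[0,[0,0,-4],0],[0,[0,0,-8],0],[0,[0,2,-8],0],[0,[0,4.5,-8],0],[0,[0,5.7,-8],0],[0,[0,6.1,-8],0],[0,[0,6.1,-8],0]])

```text
time_s: 10.6
ee_pos: [0.4805, 0.0043, 0.2994]
eef_rot: [-1.571, 0.001, 0.062]
force: [-0.6, -0.2, 0.0]
grip_width: 0.0005
```

Request:
jog_arm(targets=[[0,[0,0.2,0],0],[0,[0,0.4,0],0],[0,[0,0.4,0],0]])

```text
time_s: 10.9
ee_pos: [0.4809, 0.0043, 0.2966]
eef_rot: [-1.571, -0.002, 0.062]
force: [-1.0, 0.5, 4.3]
grip_width: 0.0007
```

Contact came at TCP z ≈ 0.297, which is the pin-home height (on the rim it would be about 0.307), so the pin is home. Now the guard.

```bash
python3 - <<'E'
from h import *
print("above",sh(S(-5,-5,360))[0]); print("down",sh(S(-5,-5,284))[0])
from station import ctrl
p0=S(-5,-5,284); R=Ro.from_euler('xyz',ctrl.get_obs()["eef_rot"]).as_matrix()
f=lambda w:(R.T@(w-p0)*100).round(2)
for ph in np.arange(1.75,.85,-.1): print("A",round(ph,2),f(S(-5,50+120*np.cos(ph)-12,172+120*np.sin(ph)-10+19)))
for ph in np.arange(.9,-.53,-.1): print("B",round(ph,2),f(S(-5,50+120*np.cos(ph),172+120*np.sin(ph)+4+19)))
E
```

```text
above [10.68 -6.33  4.94]
down [10.67  1.27  4.94]
A 1.75 [ 0.02 -1.51  2.16]
A 1.65 [ 0.03 -1.66  3.35]
A 1.55 [ 0.05 -1.7   4.55]
A 1.45 [ 0.06 -1.61  5.75]
A 1.35 [ 0.07 -1.41  6.93]
A 1.25 [ 0.08 -1.09  8.08]
A 1.15 [ 0.09 -0.66  9.2 ]
A 1.05 [ 0.09 -0.11 10.27]
A 0.95 [ 0.1   0.54 11.28]
B 0.9 [ 0.12 -0.5  12.96]
B 0.8 [ 0.13  0.29 13.86]
B 0.7 [ 0.13  1.17 14.68]
B 0.6 [ 0.14  2.12 15.4 ]
B 0.5 [ 0.14  3.14 16.03]
B 0.4 [ 0.14  4.22 16.55]
B 0.3 [ 0.14  5.35 16.96]
B 0.2 [ 0.15  6.51 17.26]
B 0.1 [ 0.14  7.7  17.44]
B 0.0 [ 0.14  8.9  17.5 ]
B -0.1 [ 0.14 10.09 17.44]
B -0.2 [ 0.14 11.28 17.26]
B -0.3 [ 0.13 12.44 16.97]
B -0.4 [ 0.13 13.57 16.56]
B -0.5 [ 0.12 14.65 16.03]
```

Request:
jog_arm(targets=[[0,[0,-4,0],0],[0,[2,-6.3,1],0],[0,[6,-6.3,3],0],[0,[10.7,-6.3,4.9],0],[0,[10.7,-6.3,4.9],0],[0,[10.7,-3,4.9],0],[0,[10.7,0,4.9],0],[0,[10.7,0,4.9],0]])

```text
time_s: 11.7
ee_pos: [0.583, 0.0596, 0.2923]
eef_rot: [-1.571, 0.006, 0.062]
force: [0.2, -0.3, -0.3]
grip_width: 0.0003
```

Request:
jog_arm(targets=[[0,[0,-0.5,1.5],0],[0,[0,-0.6,2.7],0],[0,[0,-0.6,3.9],0],[0,[0,-0.6,5.1],0],[0,[0,-0.5,6.3],0],[0,[0,-0.2,7.5],0],[0,[0,0.2,8.6],0],[0,[0,0.7,9.7],0],[0,[0,1.3,10.8],0],[0,[0,1.3,10.8],0]])

```text
time_s: 12.7
ee_pos: [0.5771, 0.1689, 0.281]
eef_rot: [-1.571, 0.002, 0.063]
force: [0.5, 0.3, 0.1]
grip_width: 0.0005
```

Request:
jog_arm(targets=[[0,[0,-3,0],0],[0,[0,-3,2.2],0],[0,[0,-1,2.2],0],[0,[0,0.2,3],0],[0,[0,1,3.7],0],[0,[0,2,4.5],0],[0,[0,3,5.1],0],[0,[0,4.2,5.6],0],[0,[0,5.2,6],0],[0,[0,5.2,6],0]])

```text
time_s: 13.7
ee_pos: [0.5733, 0.2274, 0.2284]
eef_rot: [-1.572, 0.003, 0.062]
force: [0.2, -0.5, -0.5]
grip_width: 0.0005
```

```bash
python3 - <<'E'
from h import *
from station import ctrl,optics
c=optics.camera("scene"); pickle.dump(c,open("scene5.pkl","wb"))
u,v=pix(c,S(0,60,200))[0]; x0,y0=int(u)-60,int(v)-50; a=c["img"][y0:y0+90,x0:x0+110,::-1]; cv2.imwrite("pics/s6.png",cv2.resize(a,None,fx=7,fy=6.6,interpolation=cv2.INTER_CUBIC))
E
```

```text
(no output)
```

View pics/s6.png

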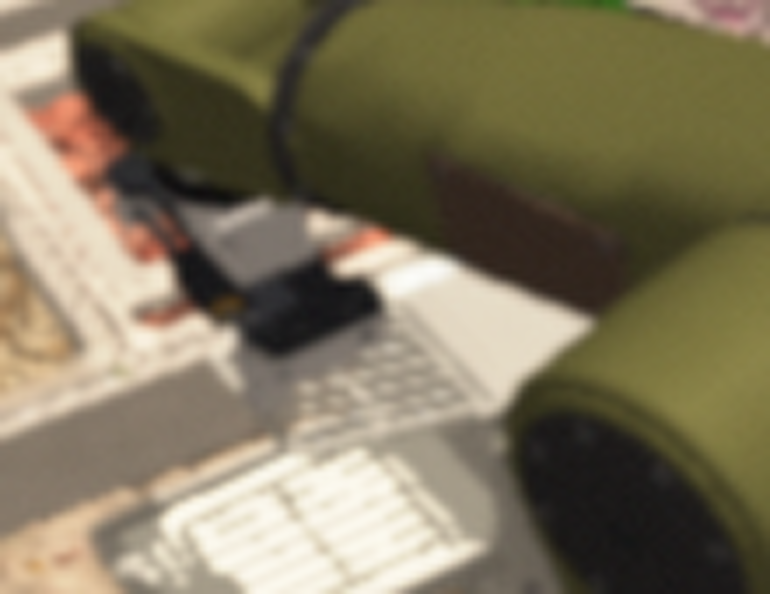

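The guard now sits at roughly 15° above horizontal, under the fingers at crop (320,300). Pressing on down.

Request:
jog_arm(targets=[[0,[0,1.2,0.3],0],[0,[0,2.4,0.5],0],[0,[0,3.6,0.5],0],[0,[0,4.8,0.4],0],[0,[0,6,0.2],0],[0,[0,7.1,-0.1],0],[0,[0,8.2,-0.5],0],[0,[0,9,-0.8],0],[0,[0,9,-0.8],0]])

```text
time_s: 14.65
ee_pos: [0.5746, 0.2194, 0.1407]
eef_rot: [-1.57, -0.001, 0.062]
force: [-1.3, 2.6, 4.7]
grip_width: 0.0001
```

Request:
jog_arm(targets=[[0,[0,0.2,0],0],[0,[0,0.4,0],0],[0,[0,0.6,0],0],[0,[0,0.6,0],0]])

```text
time_s: 15.05
ee_pos: [0.5757, 0.2202, 0.139]
eef_rot: [-1.568, -0.006, 0.062]
force: [-8.8, 1.8, 32.9]
grip_width: 0.0006
```

33 N with no further travel means the guard is on its stop. Retreating for the final check.

Request:
jog_arm(targets=[[0,[0,-2,0],0],[0,[0,-7,0],0],[0,[0,-12,0],0],[0,[0,-17,2],0],[0,[0,-20,7],0],[0,[0,-20,12],0],[0,[0,-20,17],0],[0,[0,-20,21],0],[0,[-4,-20,24],0],[0,[-4,-20,24],0]])

```text
time_s: 16.05
ee_pos: [0.5162, 0.4604, 0.3327]
eef_rot: [-1.572, 0.002, 0.067]
force: [0.3, 0.9, 0.7]
grip_width: 0.0004
```

```bash
python3 - <<'E'
from h import *
from station import ctrl,optics
o=ctrl.get_obs();print(o["time_s"],o["ee_pos"],o["force"])
T=optics.camera("top"); c=optics.camera("scene")
u,v=pix(c,S(0,20,180))[0]; x0,y0=int(u)-50,int(v)-45
a=cv2.resize(c["img"][y0:y0+80,x0:x0+100,::-1],None,fx=4,fy=4,interpolation=cv2.INTER_CUBIC)
b=cv2.resize(T["img"][145:225,265:365,::-1],None,fx=4,fy=4,interpolation=cv2.INTER_CUBIC)
cv2.imwrite("pics/f.png",np.hstack([a,b]))
d=np.array([-np.sin(YAW),np.cos(YAW)]); e=np.array([np.cos(YAW),np.sin(YAW)])
for n,cc in(("top",T),("scene",c)):
    P=cloud(cc); X=(P[...,:2]-C)@e*1e3; Y=(P[...,:2]-C)@d*1e3; Z=P[...,2]*1e3
    m=(abs(X-3)<50)&(Y>65)&(Y<165)&(Z>100)&(Z<300); q=np.c_[Y[m],Z[m]]
    if len(q)>10: print(n,"guard",len(q),"slope",np.polyfit(q[:,0],q[:,1],1),"Zmax",q[:,1].max())
    m=(X<-85)&(X>-145)&(Y<-10)&(Y>-110)&(Z>235)&(Z<320)&(cc["img"].max(-1)<80)
    if m.sum(): print(n,"grip",m.sum(),X[m].mean(),Y[m].mean(),Z[m].mean(),Z[m].max())
    for nm,k in(("dredger",(.567,.48)),("bottle",(.513,-.438))):
        m=(np.hypot(P[...,0]-k[0],P[...,1]-k[1])<.06)&(Z>60)&(Z<300)
        P0=cloud(pickle.load(open(n+"0.pkl","rb")));m0=(np.hypot(P0[...,0]-k[0],P0[...,1]-k[1])<.06)&(P0[...,2]>.06)&(P0[...,2]<.3)
        print(n,nm,P[m].mean(0).round(3),P0[m0].mean(0).round(3))
E
```

```text
16.05 [0.51617192 0.46044518 0.33270812] [0.34799816 0.92108396 0.6605498 ]
top guard 255 slope [ -0.57478468 202.16342421] Zmax 170.07521938428755
top grip 46 -117.3140658186647 -52.56513848665672 273.2563855748579 288.5896118597062
top dredger [0.584 0.45  0.105] [0.565 0.476 0.105]
top bottle [ 0.52  -0.445  0.167] [ 0.52  -0.445  0.167]
scene guard 117 slope [ -0.51591786 198.09205764] Zmax 144.96513836775577
scene dredger [0.561 0.486 0.102] [0.562 0.487 0.104]
scene bottle [ 0.52  -0.438  0.151] [ 0.52  -0.437  0.15 ]
```

View pics/f.png

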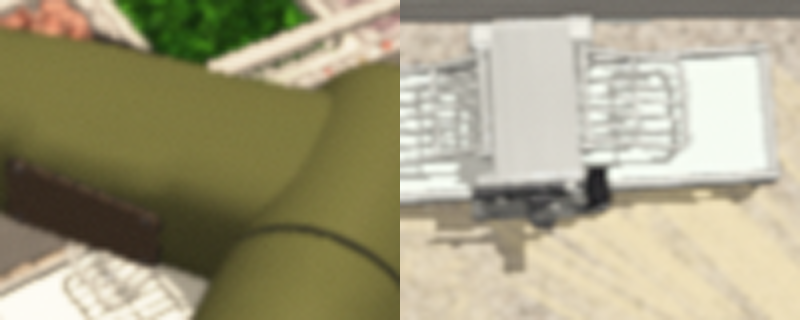

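```bash
python3 -c "
from station import ctrl
print(ctrl.hand_in())"
```

```text
the job is handed in; nothing more can be done
None
```

I put the gap lever in the third notch with its pin home, lowered the left guard onto its stop, and handed the job in after about 16 s of robot time. No verdict came back.

**Lever:** I gripped the T-grip, lifted the pin and carried the lever over the first two notches. I then let the pin down on the rim and pushed the lever right until it locked. My angle readings, about 0.31 to 0.36 rad, all fall within the third notch's range.

**Pin:** a light touch on top of the grip met it at the pin-home height, about 10 mm below where it would be on the rim.

**Guard:** I pushed it down until it met 33 N with no further travel. The top camera measures its slope as 0.575, against 0.577 for 30 degrees; the scene camera gave 0.516, with the arm hiding part of the guard.

**Bystanders:** the oil bottle stayed put in both views. The dredger is unchanged in the scene view, but the top view reads about 3 cm off because the arm was partly over it. I didn't measure the pizza wheel at the end; I only kept the tool above it.

**Checks that disagreed:**
- The cameras and the touch readings differed by up to about 5 mm on the sheeter's centre, which explains the spread in the angle.
- The last top-view picture put the highest grip point at 288 mm, which alone would suggest the pin was on the rim. The average grip height and the touch test both say home, so I took that as depth noise.

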